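# Set the hold-down for shooting the end of a rail

### The job

The long edge of the wooden rail that faces the hand plane's track has just been shot straight; give the rail a quarter turn flat on the shooting board so that this planed edge lies hard along the fence, under the hold-down, and its end comes flush with the edge of the bed beside the track, ready for the plane. Then turn the thumbscrew clockwise until it seats and presses the rail down, and back it off a quarter turn so that the rail can be fed freely. Finish while still gripping the knob, keeping the screw at that setting so that a mate can run the lock nut down, and leave the other things on the bench where they are.

Things in the scene. Friction and masses are not known exactly. Their poses are not given: they have to be found in the camera images.
- shooting_board: Fixed wooden shooting board, 340 x 300 mm; origin on the bench top, x toward the fence (away from the robot), y left. Its plywood bed, top at z = 30 mm, covers x -175 to 165, y -70 to 155 mm. Right of it (y -145 to -70) the plane's track lies 18 mm lower; a block plane lies there on its side, fixed (x -170 to 0, up to 61 mm high).
- fence (a point): Middle of the front face of the dark wooden fence, at its foot: (100, 37.5, 30) mm in the board's frame. The face is square to the board's x, runs from y = -70 to 145 mm and is only 14 mm high (top at z = 44 mm); the fence is 30 mm thick.
- bed_edge (a point): Corner where the bed's edge beside the track meets the fence's front face, at (100, -70, 30) mm in the board's frame; the bed's edge is the line y = -70 mm.
- boss (a point): Top of the threaded boss, on the screw's upright axis: (69, -35, 112) mm in the board's frame (radius 12.5 mm, from z = 92). It sits in a bent steel strap that rises behind the fence and reaches over the work: z 97 to 103, x 31 to 140, y -52 to -18 mm.
- workpiece: Loose rail of light wood, 62 (x) x 210 (y) x 30 (z) mm, about 0.27 kg; origin at the centre of its underside. It starts flat on the bed, lying roughly along the track (long axis along the board's x), about 70 mm or more from the bed's edge. In its final place its axes are parallel to the board's.
- planed_edge (a point): Centre of the rail's planed long edge (its +x face), the one that faces the track at the start and must end along the fence; at (31, 0, 15) mm in the rail's frame.
- raw_end (a point): Centre of the rail's end face that is to be planed next (its -y face; at the start the end nearer the robot), at (0, -105, 15) mm in the rail's frame; it ends flush with the bed's edge.
- thumbscrew: Upright hold-down screw in the strap, with a black round eight-lobed knob on top (40 mm across, 26 mm high, from 62 to 88 mm above this origin), a thin hexagonal lock nut run up under the knob, and a steel swivel shoe (26 mm across) at its foot. Origin on the axis at the shoe's pressing face.
- knob (a point): Centre of the knob, on the axis, 75 mm above the shoe's face (about 135 mm above the bench when seated); the place to grip. Rises and falls with the screw.
- screw_turn (a joint): Turn of the thumbscrew, rad, growing clockwise seen from above, which lowers it 10 mm a turn. 0: the shoe just touches the rail lying on the bed (30 mm above it); solid stop at 0.25, the shoe pressing the rail firmly. Starts at -3.6 to -2.4, the shoe 4 to 6 mm clear of the rail's height. Stiff thread (0.07 N m): stays where it is left and may be regripped.
- wax_tin: Bystander: flat round tin, 83 mm across, 30 high, left of the board; origin under its centre.
- pencil: Bystander: flat red carpenter's pencil, 156 mm long, left of the board.
- marking_gauge: Bystander: wooden marking gauge, 200 mm long, right of the board.
- tape_measure: Bystander: grey tape measure, 97 x 38 x 66 mm, behind the board.
- sanding_block: Bystander: cork-brown sanding block, 110 x 65 x 35 mm, behind the board.
Mind the look-alikes: they are no part of the job. Leave any green look-alike of the workpiece alone.

How it is judged (in metres and radians):
On the way, in this order (a step that is already met when the one before it is completed fails the run):
1. the rail lies flat on the bed, turned, its planed edge along the fence and its end flush with the bed's edge (x of planed_edge in the frame of shooting_board above 0.0965 m and z of planed_edge in the frame of shooting_board below 0.047 m and angle between the x axis of workpiece and the x axis of shooting_board, either way round below 0.035 rad and y of raw_end in the frame of shooting_board between -0.075 and -0.065 m), for 0.2 s.
2. the thumbscrew is seated: its shoe presses the rail down with 3 N or more (contact force between thumbscrew and workpiece above 3 N), for 0.2 s.
At the end, for the whole second after the job is handed in: Rail flat on the bed, planed edge within 3.5 mm of the fence and parallel within 2 degrees, end within 5 mm of flush with the bed edge; thumbscrew, once seated, a quarter turn back (screw_turn -2.0 to -0.95), still, shoe clear of the rail, gripper holding the knob with 3 N or more (all of step 1 and value of joint screw_turn between -2 and -0.95 rad and velocity of joint screw_turn between -0.05 and 0.05 rad/s and contact force between the fingers and thumbscrew above 3 N and contact force between each of thumbscrew, the arm and workpiece below 0.1 N); the arm keeps its last pose, push and grip.
It fails at once if a bystander is pushed more than 20 mm from its place (distance of any of wax_tin, pencil, marking_gauge, tape_measure, sanding_block from where it was at the start of the episode above 0.02 m).
It also fails if it takes over 67 s, if anything falls off the work surface, if the arm or the gripper's body presses on something with over 40 N, if the wrist force passes 120 N, or if a joint passes its speed limit or range.

### The arm

A 7-joint arm with a two-finger parallel gripper is mounted at the origin on a cart in front of the work surface, level with it; the furniture and walls round the work are solid. World frame = base frame: x ahead of the robot, y to its left, z up, the work surface at z = 0. Lengths are in m, angles in degrees, forces in N, time in s.
With the tool pointing down it reaches from about 0.425 to 0.875 m from the base axis. Payload 4.7 kg.
Tool frame: the origin (TCP) lies midway between the tips of the shut fingers; the grasp point (between the pads) lies 19 mm behind it; z points along the fingers, y is the line along which they close (so a half turn about z gives the same grasp; the last joint's range is limited). The gripper opens to 87 mm and grips with 3 to 60 N. Pads are 19 mm wide; open, the fingers measure 117 mm over their backs; the gripper's body (75 mm by 190 mm) begins 51 mm behind the grasp point.
Start: joints at [65.38, 18.392, -4.016, 83.108, 1.295, 78.541, -3.26], TCP at [0.279, -0.587, 0.223] pointing down, gripper open.
Joint ranges: [-163.93, 163.93], [-17.29, 119.83], [-79.2, 71.16], [3.27, 140.29], [-89.18, 269.18], [5.43, 117.66], [-154.24, 154.24]. Speed limits (degrees/s): [147.25, 147.25, 180, 180, 180, 180, 180].

### API

Orientations are given as [roll, pitch, yaw] about the fixed x, y, z axes, in that order (R = Rz(yaw) Ry(pitch) Rx(roll)).
In Python, from cell import env gives the robot as it stands. The module is installed in compiled form; this text tells all that it offers.
- The arm moves only by the tool step_arm, never from a script. Its argument "rows" is a list of rows, each an object with "angular": the turn, a rotation vector about the tool's x, y, z in units of pi rad (1.0 is pi rad), a list of three; "slide": the shift along the tool's x, y, z in units of 500 mm (1.0 is 500 mm), a list of three; "jaw": the opening, from 0 (shut) to 1 (fully open). A call has 1 to 10 rows; each row shifts and turns the commanded pose from where the row before left it, along the tool's axes as they then stand; what a row does not reach is not made up. A row lasts 1/8 s, in which the tool goes at most 62.5 mm and 10.7 degrees, less where a joint would pass 70% of its speed; a pose out of reach is approached as far as the arm can. A call with a number of a shift or a turn outside -1 to 1 is refused whole. A call with a gripper value outside its range is refused whole. The fingers move at their own pace and stop on an object; "newtons" is the grip in N (left out, the last holds). Time passes only in rows, so rows that do not move let the fingers close. It gives the time, the measured TCP pose, the force, the opening and the grip force at its end, in the units of the state.
- env.get_obs(): the state, without advancing time (a new reading comes with each control period).
- env.read_camera(name): name is "scene" or "top"; returns the picture (480x640x3 uint8, red, green, blue); there is no depth.
- env.camera_info(name): a dict with "fx", "fy", "cx", "cy" (pixels), "R" (3x3) and "t" (3): a world point X has camera coordinates R X + t. Camera axes: x right, y down, z forward; pixel columns grow to the right and rows downward; lengths in m; the calibration is good to about 2 mm. A picture is of the moment at which its call begins. camera_info takes no time and is no camera call.
- env.sign_off(): hands the job in; it is judged then, once.
The state is a dict: "time_s": time; "qpos": joint angles; "joint_velocities": joint speeds; "effort": joint torques, N m; "tool_pos": TCP position; "tool_rot": TCP orientation; "force": force on the tool from outside, world axes, zero at the start; "wrist_torque": the same for the moment, N m; "grip_width": finger opening in m; "grasp_force": force on a finger pad.
Only numpy, scipy, OpenCV 4.12 (cv2) and the standard library are available. Lean on these libraries where they do the work, as an engineer would, in place of code of your own. Each camera call takes 0.05 s, during which the arm holds its last target. There are 200 camera calls.

## Working session

There is one attempt and no reset: what is moved stays moved. The work goes in short steps, Python scripts to look and compute and a tool call to move; the robot and the scene stay as the last step left them, time stands still between calls to the robot, and variables do not carry over. Pictures are saved under pics/ and viewed, at most 10 in all, crops included, and the job is handed in when it is done.

Besides the shell and the picture viewer there is one more tool, called after ">>>" in YAML: its name, and indented under it one key for each argument. step_arm: Moves the arm, as the interface text tells. Shifts and turns lie within -1 to 1; 1 stands for 500 mm of shift or pi rad of turn. Its arguments: {"type":"object","properties":{"rows":{"type":"array"},"newtons":{"type":"number"}},"required":["rows"]}

```bash
mkdir -p pics; cat > h.py <<'E'
import numpy as np,cv2
from cell import env
from scipy.spatial.transform import Rotation as Ro
def save(n,f):
    im=env.read_camera(n); cv2.imwrite('pics/'+f,im[:,:,::-1]); return im
def ray(n,u,v,z):
    c=env.camera_info(n);R=np.array(c['R']);t=np.array(c['t'])
    d=R.T@np.array([(u-c['cx'])/c['fx'],(v-c['cy'])/c['fy'],1]);o=-R.T@t
    return o+d*(z-o[2])/d[2]
def proj(n,X):
    c=env.camera_info(n);p=np.array(c['R'])@np.array(X)+np.array(c['t'])
    return np.array([c['fx']*p[0]/p[2]+c['cx'],c['fy']*p[1]/p[2]+c['cy']])
E
python3 - <<'E'
from h import *
save('scene','s0.png');save('top','t0.png')
print(env.get_obs())
for n in('scene','top'):
    c=env.camera_info(n);print(n,c,-np.array(c['R']).T@np.array(c['t']))
E
```

```text
{'time_s': 0.1, 'qpos': array([65.37924217, 18.43515228, -4.01713853, 83.16797112,  1.29411485,
       78.54177729, -3.26303323]), 'joint_velocities': array([ 0.0747097 , -0.03602642, -0.01334913, -0.29891216, -0.12061002,
        0.000393  , -0.07338741]), 'effort': array([ 3.20358959e-04, -4.92573595e+01, -4.05710209e-01, -3.13396561e+01,
       -6.41827332e-02,  3.95120785e-02,  8.43223279e-05]), 'tool_pos': array([ 0.27886111, -0.58658601,  0.22156674]), 'tool_rot': array([-1.79900291e+02,  4.14346009e-03,  2.54286725e+01]), 'force': array([0.07488714, 0.29898609, 0.03740715]), 'wrist_torque': array([-0.04516392, -0.01943396, -0.03296905]), 'grasp_force': 0.0, 'grip_width': 0.08702282732784897}
scene {'fx': 466.4646356624391, 'fy': 466.4646356624391, 'cx': 317.63277053076143, 'cy': 238.94693776536772, 'R': array([[-0.7182165 , -0.69536249,  0.02522016],
       [-0.40431961,  0.38756115, -0.82844554],
       [ 0.5662956 , -0.60520026, -0.55950151]]), 't': array([0.40810846, 0.34147149, 0.65058163])} [0.06275233 0.54517441 0.63659937]
top {'fx': 455.4371296936562, 'fy': 455.4371296936562, 'cx': 317.590317312859, 'cy': 238.97868434467563, 'R': array([[ 0.00159674, -0.99977416, -0.02119154],
       [-0.99165774,  0.0011483 , -0.12889379],
       [ 0.12888901,  0.02122056, -0.99143195]]), 't': array([-0.01750018,  0.59497266,  0.97030864])} [ 0.46497506 -0.03876993  1.03831241]
```

View pics/t0.png

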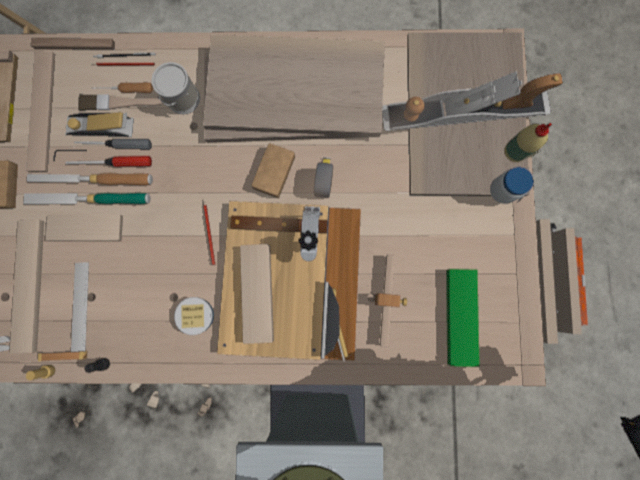

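View pics/s0.png

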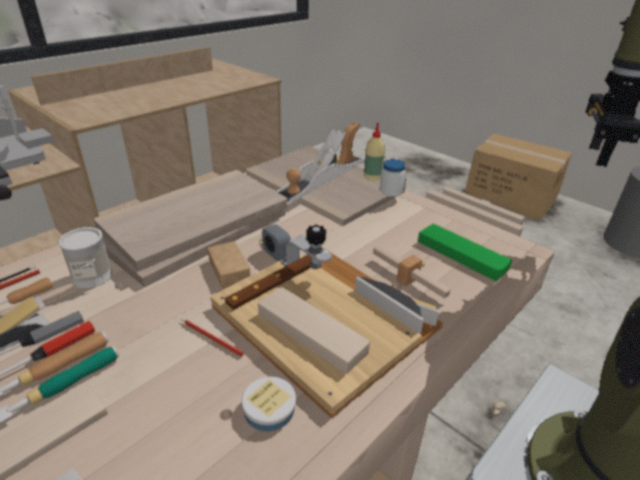

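The top view shows the board at about (218–360, 203–358), the rail at (240–272, 245–342), and the knob at (308, 240). The dark fence runs from (229, 218) to (300, 230). The scene view agrees. Next I'll enlarge the board.

```bash
python3 - <<'E'
from h import *
im=cv2.imread('pics/t0.png')
cr=cv2.resize(im[195:365,205:375],None,fx=3.5,fy=3.5,interpolation=cv2.INTER_CUBIC)
cv2.imwrite('pics/t0c.png',cr)
hsv=cv2.cvtColor(im,cv2.COLOR_BGR2HSV)
for p in [(255,290),(230,300),(290,290),(345,260),(250,222),(190,260),(270,260)]: print(p,hsv[p[1],p[0]])
E
```

```text
(255, 290) [ 16  44 170]
(230, 300) [ 18 107 179]
(290, 290) [ 19 104 167]
(345, 260) [ 14 156 131]
(250, 222) [ 10 124  82]
(190, 260) [ 13  53 167]
(270, 260) [ 14  65 129]
```

View pics/t0c.png

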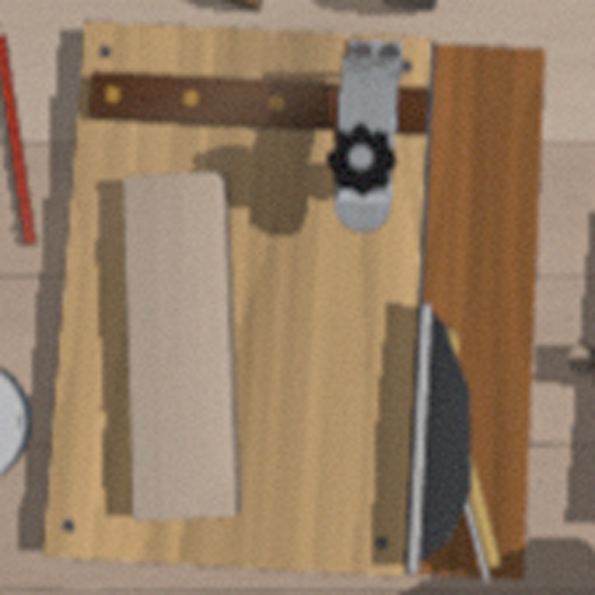

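The crop shows the bed's right edge running from (432, 42) to (408, 570) and the fence's front top edge from (90, 117) to (426, 132). The rail's top corners are near (124, 178), (222, 172), (240, 515) and (134, 520), and the knob is at (361, 158).

```bash
cat >> h.py <<'E'
def railmask(im):
    hsv=cv2.cvtColor(im,cv2.COLOR_BGR2HSV)
    return cv2.morphologyEx(((hsv[...,1]<75)&(hsv[...,2]>145)).astype(np.uint8),cv2.MORPH_OPEN,np.ones((3,3)))
E
python3 - <<'E'
from h import *
f=lambda x,y:(205+(x+.5)/3.5-.5,195+(y+.5)/3.5-.5)
P=lambda x,y,z:ray('top',*f(x,y),z)
pts={'bedL':[(85,22,.03),(45,553,.03)],'bedR':[(432,42,.03),(424,275,.03),(408,572,.03)],'fence':[(90,117,.044),(250,125,.044),(426,132,.044)],'back':[(85,22,.03),(432,42,.03)],'front':[(45,553,.03),(405,572,.03)],'track right':[(545,48,.012),(523,577,.012)],'knob':[(361,158,.148)]}
for k,v in pts.items():
    q=np.array([P(*a) for a in v]);d=q[0]-q[-1];print(k,q[:,:2].round(4).tolist(),np.degrees(np.arctan2(d[1],d[0])).round(2),np.linalg.norm(d).round(4))
im=cv2.imread('pics/t0.png');m=railmask(im);m[:,:236]=0;m[:,280:]=0;m[:240]=0;m[350:]=0
n,l,s,c=cv2.connectedComponentsWithStats(m);i=1+np.argmax(s[1:,4]);print(s[i])
cs,_=cv2.findContours((l==i).astype(np.uint8),0,1);cc=max(cs,key=cv2.contourArea)[:,0]
w=np.array([ray('top',u,v,.06)[:2] for u,v in cc],np.float32);print(cv2.minAreaRect(w))
E
```

```text
bedL [[0.6833, 0.184], [0.3473, 0.1999]] -2.71 0.3364
bedR [[0.6695, -0.0407], [0.5197, -0.0354], [0.3367, -0.0254]] -2.63 0.3331
fence [[0.6189, 0.1761], [0.6136, 0.0744], [0.6089, -0.0368]] 87.33 0.2131
back [[0.6833, 0.184], [0.6695, -0.0407]] 86.49 0.2251
front [[0.3473, 0.1999], [0.3367, -0.0236]] 87.3 0.2238
track right [[0.6689, -0.1146], [0.3317, -0.0973]] -2.94 0.3377
knob [[0.5791, -0.0004]] 0.0 0.0
[ 241  244   31  100 2834]
((0.47645294666290283, 0.11430901288986206), (0.2100823074579239, 0.061729174107313156), 3.0837209224700928)
```

```bash
cat >> h.py <<'E'
TH=np.radians(-2.7);XH=np.array([np.cos(TH),np.sin(TH)]);YH=np.array([-XH[1],XH[0]]);O=.510*XH+.0606*YH
B=lambda x,y:O+x*XH+y*YH       # board mm->world (m)
toB=lambda p:np.array([(np.array(p)[:2]-O)@XH,(np.array(p)[:2]-O)@YH])
def go(t,yaw):
    "shift (in present tool axes) and turn to reach world TCP t, tool down with yaw deg"
    o=env.get_obs();R=Ro.from_euler('xyz',o['tool_rot'],degrees=True)
    T=Ro.from_euler('xyz',[180,0,yaw],degrees=True);d=np.array(t)-o['tool_pos']
    print('board',toB(o['tool_pos']).round(4),'slide in old axes',(R.inv().apply(d)/.5).round(4),'in new axes',(T.inv().apply(d)/.5).round(4),'ang',((R.inv()*T).as_rotvec()/np.pi).round(4))
E
python3 -c "
from h import *
go([.4845,.1147,.20],3.08);print(B(.069,-.035))"
```

```text
board [-0.2038 -0.6334] slide in old axes [ 0.9737 -1.09    0.045 ] in new axes [ 0.486  -1.3784  0.0431] ang [-5.000e-04  1.000e-04  1.242e-01]
[ 0.57956316 -0.00170305]
```

>>> step_arm:
  rows:
    - {"angular":[0,0,0.0414],"slide":[0,0,0],"jaw":1}
    - {"angular":[0,0,0.0414],"slide":[0,0,0],"jaw":1}
    - {"angular":[0,0,0.0414],"slide":[0,0,0],"jaw":1}
    - {"angular":[0,0,0],"slide":[0.0324,-0.0919,0.003],"jaw":1}
    - {"angular":[0,0,0],"slide":[0.0324,-0.0919,0.003],"jaw":1}
    - {"angular":[0,0,0],"slide":[0.0324,-0.0919,0.003],"jaw":1}
    - {"angular":[0,0,0],"slide":[0.0324,-0.0919,0.003],"jaw":1}
    - {"angular":[0,0,0],"slide":[0.0324,-0.0919,0.003],"jaw":1}
    - {"angular":[0,0,0],"slide":[0.0324,-0.0919,0.003],"jaw":1}
    - {"angular":[0,0,0],"slide":[0.0324,-0.0919,0.003],"jaw":1}

```text
time_s: 1.35
tool_pos: [0.3751, -0.258, 0.2117]
tool_rot: [-180.0, 0.0, 3.1]
force: [0.1, -0.4, 0.0]
grip_width: 0.087
grasp_force: 0.0
```

>>> step_arm:
  rows:
    - {"angular":[0,0,0],"slide":[0.0324,-0.0919,0.003],"jaw":1}
    - {"angular":[0,0,0],"slide":[0.0324,-0.0919,0.003],"jaw":1}
    - {"angular":[0,0,0],"slide":[0.0324,-0.0919,0.003],"jaw":1}
    - {"angular":[0,0,0],"slide":[0.0324,-0.0919,0.003],"jaw":1}
    - {"angular":[0,0,0],"slide":[0.0324,-0.0919,0.003],"jaw":1}
    - {"angular":[0,0,0],"slide":[0.0324,-0.0919,0.003],"jaw":1}
    - {"angular":[0,0,0],"slide":[0.0324,-0.0919,0.003],"jaw":1}
    - {"angular":[0,0,0],"slide":[0.0324,-0.0919,0.003],"jaw":1}
    - {"angular":[0,0,0],"slide":[0,0,0],"jaw":1}

```text
time_s: 2.48
tool_pos: [0.4844, 0.1188, 0.1998]
tool_rot: [-179.9, 0.0, 3.5]
force: [-0.3, -0.8, 0.3]
grip_width: 0.0869
grasp_force: 0.0
```

```bash
python3 -c "
from h import *
go([.4845,.1147,.049],3.08);o=env.get_obs();print(o['qpos'],o['tool_pos'],o['tool_rot'],o['force'])"
```

```text
board [-0.0317  0.0809] slide in old axes [-1.000e-04  9.000e-03  3.016e-01] in new axes [-2.000e-04  8.200e-03  3.016e-01] ang [-0.0008  0.0002  0.0023]
[  25.64306237    2.8548565   -43.1682336   104.67745169    1.88494635
   73.23932704 -104.53311144] [0.48438433 0.11880248 0.19979196] [-1.79854403e+02  2.72135144e-02  3.50005401e+00] [-0.30769649 -0.82064615  0.27671253]
```

>>> step_arm:
  newtons: 25
  rows:
    - {"angular":[0,0,0],"slide":[0,0,0.06],"jaw":1}
    - {"angular":[0,0,0],"slide":[0,0,0.06],"jaw":1}
    - {"angular":[0,0,0],"slide":[0,0,0.06],"jaw":1}
    - {"angular":[0,0,0],"slide":[0,0,0.06],"jaw":1}
    - {"angular":[0,0,0],"slide":[0,0,0],"jaw":1}
    - {"angular":[0,0,0],"slide":[0,0,0],"jaw":1}

```text
time_s: 3.22
tool_pos: [0.4854, 0.1139, 0.0809]
tool_rot: [180.0, -0.1, 3.0]
force: [0.6, 0.7, 0.4]
grip_width: 0.0871
grasp_force: 0.0
```

```bash
python3 -c "
from h import *
go([.4845,.1147,.049],3.08);save('top','t1.png');save('scene','s1.png')"
```

```text
board [-0.0305  0.076 ] slide in old axes [-0.0017 -0.0018  0.0639] in new axes [-0.0017 -0.0018  0.0639] ang [ 0.0001 -0.0003 -0.0002]
```

View pics/s1.png

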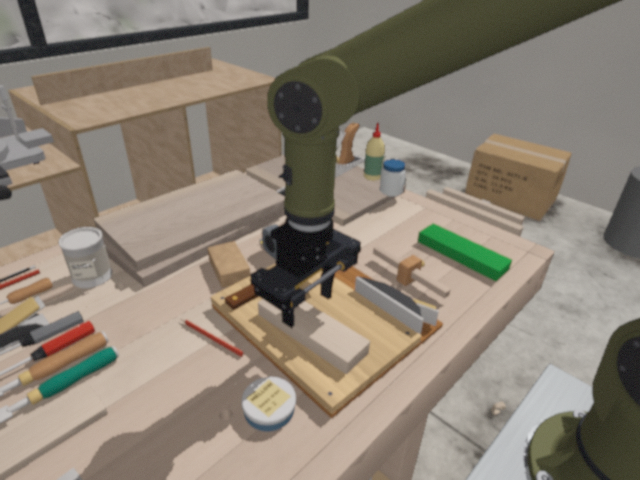

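The fingers straddle the rail at about (290, 310) and (327, 285), so I'll lower and grip.

>>> step_arm:
  newtons: 25
  rows:
    - {"angular":[0,0,0],"slide":[0,0,0.032],"jaw":1}
    - {"angular":[0,0,0],"slide":[0,0,0.032],"jaw":1}
    - {"angular":[0,0,0],"slide":[0,0,0],"jaw":1}
    - {"angular":[0,0,0],"slide":[0,0,0],"jaw":0.6}
    - {"angular":[0,0,0],"slide":[0,0,0],"jaw":0.6}
    - {"angular":[0,0,0],"slide":[0,0,0],"jaw":0.5}
    - {"angular":[0,0,0],"slide":[0,0,0],"jaw":0.5}
    - {"angular":[0,0,0],"slide":[0,0,0],"jaw":0.5}

```text
time_s: 4.32
tool_pos: [0.4851, 0.1141, 0.0484]
tool_rot: [180.0, -0.0, 3.1]
force: [-0.3, -0.5, 2.6]
grip_width: 0.0618
grasp_force: 25.0
```

>>> step_arm:
  rows:
    - {"angular":[0,0,0],"slide":[0,0,-0.005],"jaw":0.5}
    - {"angular":[0,0,0],"slide":[0,0.02,0],"jaw":0.5}
    - {"angular":[0,0,0],"slide":[0,0.02,0],"jaw":0.5}
    - {"angular":[0,0,-0.052],"slide":[0,0,0],"jaw":0.5}
    - {"angular":[0,0,-0.052],"slide":[0,0,0],"jaw":0.5}
    - {"angular":[0,0,-0.052],"slide":[0,0,0],"jaw":0.5}
    - {"angular":[0,0,-0.052],"slide":[0,0,0],"jaw":0.5}
    - {"angular":[0,0,-0.052],"slide":[0,0,0],"jaw":0.5}

```text
time_s: 5.32
tool_pos: [0.4857, 0.0931, 0.0503]
tool_rot: [-180.0, 0.0, 50.1]
force: [-0.7, -0.1, -2.2]
grip_width: 0.0619
grasp_force: 25.0
```

>>> step_arm:
  rows:
    - {"angular":[0,0,-0.052],"slide":[0,0,0],"jaw":0.5}
    - {"angular":[0,0,-0.052],"slide":[0,0,0],"jaw":0.5}
    - {"angular":[0,0,-0.052],"slide":[0,0,0],"jaw":0.5}
    - {"angular":[0,0,-0.052],"slide":[0,0,0],"jaw":0.5}
    - {"angular":[0,0,0],"slide":[0,0,0],"jaw":0.5}
    - {"angular":[0,0,0],"slide":[0,0,0.003],"jaw":0.5}
    - {"angular":[0,0,0],"slide":[0,0,0],"jaw":0.5}

```text
time_s: 6.2
tool_pos: [0.4857, 0.094, 0.0488]
tool_rot: [-180.0, 0.0, 87.2]
force: [-0.1, 0.5, -3.8]
grip_width: 0.0619
grasp_force: 25.0
```

```bash
python3 - <<'E'
from h import *
im=save('top','t2.png');save('scene','s2.png')
go([*B(.069,.043),.049],87.3)
cv2.imwrite('pics/t2c.png',cv2.resize(im[195:365,205:375,::-1],None,fx=3.5,fy=3.5,interpolation=cv2.INTER_CUBIC))
E
```

```text
board [-0.0291  0.0564] slide in old axes [-0.0266  0.1963 -0.    ] in new axes [-0.0267  0.1963 -0.    ] ang [-0.      0.0001 -0.0002]
```

View pics/t2c.png

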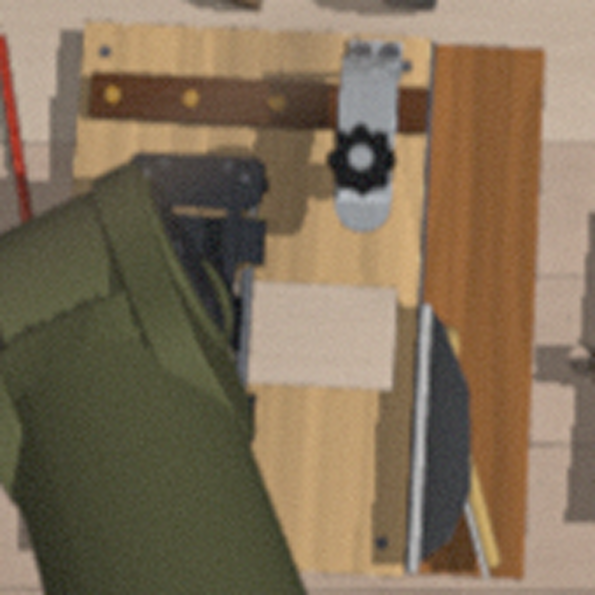

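The raw end shows at crop (397, 288)–(392, 390), and the rail's upper edge from (255, 283). I'll check these in the board frame.

```bash
python3 - <<'E'
from h import *
im=cv2.imread('pics/t2.png');m=railmask(im);m[:,:278]=0;m[:,322:]=0;m[:270]=0;m[312:]=0
n,l,s,c=cv2.connectedComponentsWithStats(m);i=1+np.argmax(s[1:,4]);print(s[i])
M=l==i
g=cv2.GaussianBlur(im,(3,3),0).astype(float)[...,0] 
fit=[]
for name,pts in {'rightend':[(np.where(M[v])[0].max()+.5,v) for v in range(280,302,2)],'top':[(u,np.where(M[:,u])[0].min()-.5) for u in range(282,314,3)],'bot':[(u,np.where(M[:,u])[0].max()+.5) for u in range(282,314,3)]}.items():
    q=np.array([toB(ray('top',u,v,.06)) for u,v in pts]);a=np.ptp(q,0).argmax()
    print(name,q.mean(0).round(4),np.degrees(np.polyfit(q[:,a],q[:,1-a],1)[0]).round(2))
E
```

```text
[ 278  275   40   32 1172]
rightend [-0.0274 -0.0555] 1.48
top [ 0.0008 -0.0102] 0.55
bot [-0.0613 -0.0136] -0.23
```

>>> step_arm:
  rows:
    - {"angular":[0,0,0],"slide":[-0.007,0.03,0],"jaw":0.5}
    - {"angular":[0,0,0],"slide":[-0.007,0.03,0],"jaw":0.5}
    - {"angular":[0,0,0],"slide":[-0.007,0.03,0],"jaw":0.5}
    - {"angular":[0,0,0],"slide":[-0.007,0.03,0],"jaw":0.5}
    - {"angular":[0,0,0],"slide":[0,0.03,0],"jaw":0.5}
    - {"angular":[0,0,0],"slide":[0,0.03,0],"jaw":0.5}
    - {"angular":[0,0,0],"slide":[0,0,0],"jaw":0.5}
    - {"angular":[0,0,0],"slide":[0,0,0],"jaw":0.5}

```text
time_s: 7.3
tool_pos: [0.5745, 0.0765, 0.0488]
tool_rot: [-179.9, 0.0, 87.4]
force: [-0.0, 0.3, -2.4]
grip_width: 0.0617
grasp_force: 25.0
```

>>> step_arm:
  rows:
    - {"angular":[0,0,0],"slide":[0,0.008,0],"jaw":0.5}
    - {"angular":[0,0,0],"slide":[0,0.008,0],"jaw":0.5}
    - {"angular":[0,0,0],"slide":[0,0.003,0.001],"jaw":0.5}
    - {"angular":[0,0,0],"slide":[0,0,0],"jaw":0.5}

```text
time_s: 7.8
tool_pos: [0.5838, 0.0756, 0.0485]
tool_rot: [-179.9, 0.0, 87.3]
force: [-4.4, -0.9, 1.5]
grip_width: 0.0619
grasp_force: 25.0
```

```bash
python3 - <<'E'
from h import *
go([*B(.069,.043),.049],87.3);o=env.get_obs();print(o['force'],o['tool_pos'],o['tool_rot'])
E
```

```text
board [0.0696 0.0424] slide in old axes [ 0.0012 -0.0011 -0.001 ] in new axes [ 0.0012 -0.0011 -0.001 ] ang [-0.0006  0.0002 -0.0001]
[-4.3874934  -0.90349116  1.50563993] [0.58377887 0.07556295 0.0485014 ] [-1.79894180e+02  2.95386391e-02  8.72859093e+01]
```

Contact with the fence. I'll press a little more and look.

>>> step_arm:
  rows:
    - {"angular":[0,0,0],"slide":[0,0.003,0],"jaw":0.5}
    - {"angular":[0,0,0],"slide":[0,0,0],"jaw":0.5}

```text
time_s: 8.05
tool_pos: [0.5839, 0.0756, 0.0485]
tool_rot: [-179.7, 0.1, 87.3]
force: [-8.3, -0.1, 6.0]
grip_width: 0.0614
grasp_force: 25.0
```

```bash
python3 - <<'E'
from h import *
o=env.get_obs();print(o['force'],o['tool_pos'],o['tool_rot'])
im=save('top','t3.png');s=save('scene','s3.png')
a=cv2.resize(im[205:295,255:345,::-1],(400,400),interpolation=cv2.INTER_CUBIC)
b=cv2.resize(s[220:340,240:360,::-1],(400,400),interpolation=cv2.INTER_CUBIC)
cv2.imwrite('pics/c3.png',np.hstack([a,b]))
E
```

```text
[-8.33619339 -0.06964678  5.98644222] [0.58388843 0.07555275 0.04852906] [-1.79736374e+02  7.27668398e-02  8.72820465e+01]
```

View pics/c3.png

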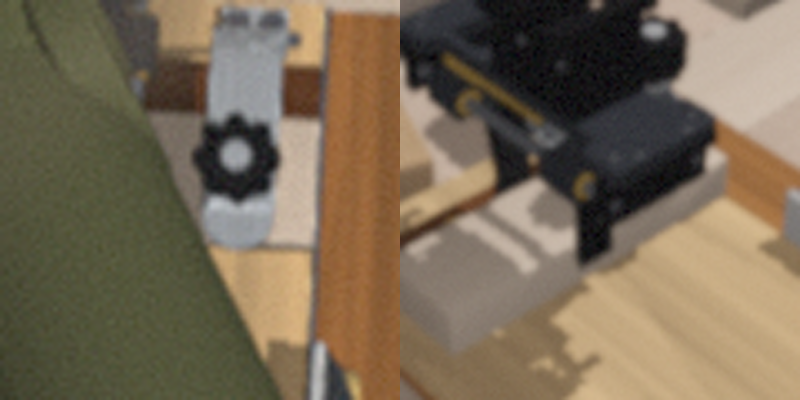

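The rail lies against the fence under the strap. Its end at crop (318, 180) is nearly in line with the bed edge. I'll put a number on it.

```bash
python3 - <<'E'
from h import *
im=cv2.imread('pics/t3.png');hsv=cv2.cvtColor(im,cv2.COLOR_BGR2HSV)
for v in range(232,260,2):
    r=hsv[v,316:334]; print(v,r[:,1].tolist(),r[:,2].tolist()) if v in(236,246,256) else 0
    # rail/track transition: brightness x saturation
for v,z in((236,.06),(246,.06),(256,.06),(266,.03),(214,.03)):
    x=np.arange(318,334);g=im[v-1:v+2,318:334,0].mean(0);d=-np.diff(g);i=d.argmax();print(v,318+i+.5,toB(ray('top',318+i+.5,v,z)).round(4))
E
```

```text
236 [8, 19, 41, 49, 50, 49, 48, 49, 49, 50, 35, 35, 123, 159, 154, 156, 158, 153] [121, 165, 194, 198, 193, 198, 192, 196, 191, 197, 166, 123, 145, 156, 162, 159, 152, 153]
246 [11, 42, 48, 46, 50, 48, 44, 48, 46, 45, 30, 78, 138, 165, 154, 153, 149, 154] [134, 176, 198, 204, 197, 198, 202, 197, 201, 193, 135, 124, 152, 156, 159, 152, 152, 152]
256 [41, 47, 47, 43, 48, 48, 46, 49, 45, 40, 27, 122, 164, 159, 161, 147, 160, 150] [185, 197, 201, 200, 203, 207, 203, 202, 202, 185, 131, 142, 154, 149, 146, 151, 151, 150]
236 327.5 [ 0.0898 -0.0717]
246 325.5 [ 0.0678 -0.0683]
256 326.5 [ 0.0463 -0.0715]
266 324.5 [ 0.0266 -0.0679]
214 328.5 [ 0.1439 -0.0714]
```

>>> step_arm:
  rows:
    - {"angular":[0,0,0],"slide":[0,0,0],"jaw":1}
    - {"angular":[0,0,0],"slide":[0,0,0],"jaw":1}
    - {"angular":[0,0,0],"slide":[0,0,0],"jaw":1}
    - {"angular":[0,0,0],"slide":[0,0,-0.04],"jaw":1}
    - {"angular":[0,0,0],"slide":[0,0,-0.08],"jaw":1}
    - {"angular":[0,0,0],"slide":[0,0,-0.1],"jaw":1}
    - {"angular":[0,0,0],"slide":[0,0,-0.1],"jaw":1}
    - {"angular":[0,0,0],"slide":[0,0,0],"jaw":1}

```text
time_s: 9.15
tool_pos: [0.589, 0.0769, 0.2147]
tool_rot: [179.4, -0.0, 87.3]
force: [-1.1, 0.5, 0.5]
grip_width: 0.0871
grasp_force: 0.0
```

```bash
python3 - <<'E'
from h import *
o=env.get_obs();print(o['qpos'],o['tool_pos'],o['grip_width'])
im=save('top','t4.png')
for q in (ray('top',308,240,.15),): print(toB(q))
s=save('scene','s4.png')
h=cv2.cvtColor(im,cv2.COLOR_RGB2HSV)
# knob: dark blob
m=(h[...,2]<70).astype(np.uint8);m[:,:295]=0;m[:,322:]=0;m[:225]=0;m[256:]=0
n,l,st,c=cv2.connectedComponentsWithStats(m);i=1+np.argmax(st[1:,4]);print(st[i],c[i])
b=st[i];u,v=b[0]+(b[2]-1)/2,b[1]+(b[3]-1)/2
for z in(.13,.145,.153): print(z,ray('top',u,v,z),toB(ray('top',u,v,z)))
go([*B(.069,-.035),.2],87.3)
a=cv2.resize(im[205:295,255:345,::-1],(400,400),interpolation=cv2.INTER_CUBIC)
b=cv2.resize(s[190:290,260:360,::-1],(400,400),interpolation=cv2.INTER_CUBIC)
cv2.imwrite('pics/c4.png',np.hstack([a,b]))
E
```

```text
[ 33.95899231  18.5468326  -53.5689168   91.18151504  15.36317313
  77.42910838 -24.075866  ] [0.58902552 0.07690426 0.21469236] 0.08706636258406686
[ 0.06785316 -0.03423541]
[299 231  18  19 200] [307.7   240.435]
0.13 [0.58100966 0.00097434 0.13      ] [ 0.07031877 -0.03225744]
0.145 [5.79093446e-01 3.17999610e-04 1.45000000e-01] [ 0.0684356  -0.03300332]
0.153 [ 5.78071466e-01 -3.20497670e-05  1.53000000e-01] [ 0.06743124 -0.03340112]
board [0.0723 0.0426] slide in old axes [-0.1552 -0.0068  0.0199] in new axes [-0.1552 -0.0067  0.0198] ang [0.0007 0.0001 0.0001]
```

View pics/c4.png

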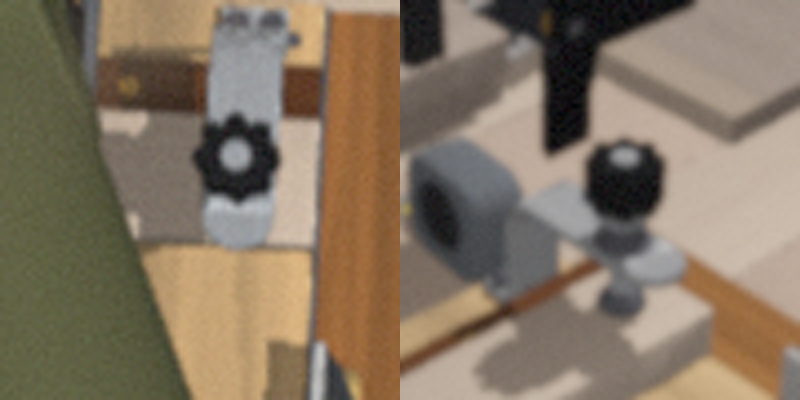

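The knob is clear at left-crop (236, 156), and the shoe hangs above the rail at right-crop (620, 300). I'll move over it and pre-wind the wrist by 140°.

>>> step_arm:
  rows:
    - {"angular":[0,0,-0.05],"slide":[0,0,0],"jaw":1}
    - {"angular":[0,0,0.05],"slide":[-0.077,-0.003,0.01],"jaw":1}
    - {"angular":[0,0,0],"slide":[-0.077,-0.003,0.01],"jaw":1}
    - {"angular":[0,0,-0.055],"slide":[0,0,0],"jaw":1}
    - {"angular":[0,0,-0.055],"slide":[0,0,0],"jaw":1}
    - {"angular":[0,0,-0.055],"slide":[0,0,0],"jaw":1}
    - {"angular":[0,0,-0.055],"slide":[0,0,0],"jaw":1}
    - {"angular":[0,0,-0.055],"slide":[0,0,0],"jaw":1}
    - {"angular":[0,0,-0.055],"slide":[0,0,0],"jaw":1}
    - {"angular":[0,0,-0.055],"slide":[0,0,0],"jaw":1}

```text
time_s: 10.5
tool_pos: [0.5846, -0.0014, 0.1972]
tool_rot: [-180.0, -0.1, 157.0]
force: [-0.8, -0.7, 0.4]
grip_width: 0.0869
grasp_force: 0.0
```

>>> step_arm:
  rows:
    - {"angular":[0,0,-0.055],"slide":[0,0,0],"jaw":1}
    - {"angular":[0,0,-0.055],"slide":[0,0,0],"jaw":1}
    - {"angular":[0,0,-0.055],"slide":[0,0,0],"jaw":1}
    - {"angular":[0,0,-0.055],"slide":[0,0,0],"jaw":1}
    - {"angular":[0,0,-0.055],"slide":[0,0,0],"jaw":1}
    - {"angular":[0,0,-0.055],"slide":[0,0,0],"jaw":1}
    - {"angular":[0,0,-0.055],"slide":[0,0,0],"jaw":1}
    - {"angular":[0,0,0],"slide":[0,0,0],"jaw":1}
    - {"angular":[0,0,0],"slide":[0,0,0],"jaw":1}

```text
time_s: 11.62
tool_pos: [0.5851, -0.0014, 0.1979]
tool_rot: [180.0, -0.0, -134.2]
force: [0.3, 0.4, -0.2]
grip_width: 0.0873
grasp_force: 0.0
```

```bash
python3 - <<'E'
from h import *
o=env.get_obs();print(o['qpos'],o['tool_pos'],o['tool_rot'],o['force'])
go([*B(.069,-.0345),.125],o['tool_rot'][2])
E
```

```text
[ 55.13003157  29.99836167 -76.25322728  92.83924383  29.44916327
  80.76159693 111.44895163] [ 0.58509748 -0.00136104  0.19790314] [ 1.79950087e+02 -4.39732136e-02 -1.34241426e+02] [ 0.3057487   0.38414019 -0.21478266]
board [ 0.0745 -0.0344] slide in old axes [0.0074 0.008  0.1458] in new axes [0.0075 0.0081 0.1458] ang [ 0.0003 -0.0002 -0.    ]
```

Joint 3 is close to its limit of -79.2°. I'll unwind the wrist by 20° first, then check.

>>> step_arm:
  rows:
    - {"angular":[0,0,0],"slide":[0.0075,0.008,0],"jaw":1}
    - {"angular":[0,0,0.055],"slide":[0,0,0],"jaw":1}
    - {"angular":[0,0,0.055],"slide":[0,0,0],"jaw":1}
    - {"angular":[0,0,0],"slide":[0,0,0.03],"jaw":1}
    - {"angular":[0,0,0],"slide":[0,0,0],"jaw":1}

```text
time_s: 12.25
tool_pos: [0.5788, -0.0015, 0.1818]
tool_rot: [180.0, -0.2, -153.7]
force: [-1.3, -0.2, -0.3]
grip_width: 0.0869
grasp_force: 0.0
```

```bash
python3 - <<'E'
from h import *
o=env.get_obs();print(o['qpos'],o['tool_pos'],o['tool_rot'])
go([*B(.069,-.0345),.125],o['tool_rot'][2])
E
```

```text
[ 53.6277734   26.85828143 -71.60110151  94.87042761  26.02936555
  77.57233919  94.26038539] [ 0.57884443 -0.00154244  0.18184161] [ 1.79963356e+02 -1.51434943e-01 -1.53742038e+02]
board [ 0.0683 -0.0349] slide in old axes [-1.900e-03 -1.000e-04  1.137e-01] in new axes [-0.0016 -0.      0.1137] ang [ 0.0002 -0.0008 -0.    ]
```

>>> step_arm:
  newtons: 25
  rows:
    - {"angular":[0,0,0],"slide":[-0.001,0,0.028],"jaw":1}
    - {"angular":[0,0,0],"slide":[0,0,0.028],"jaw":1}
    - {"angular":[0,0,0],"slide":[0,0,0.028],"jaw":1}
    - {"angular":[0,0,0],"slide":[0,0,0.028],"jaw":1}
    - {"angular":[0,0,0],"slide":[0,0,0],"jaw":1}
    - {"angular":[0,0,0],"slide":[0,0,0],"jaw":1}

```text
time_s: 13.0
tool_pos: [0.5808, -0.0008, 0.1278]
tool_rot: [-180.0, 0.0, -153.9]
force: [-0.1, -0.6, -0.6]
grip_width: 0.087
grasp_force: 0.0
```

```bash
python3 - <<'E'
from h import *
o=env.get_obs();print(o['qpos'],o['tool_pos'],o['force'],toB(o['tool_pos']))
im=save('top','t5.png');s=save('scene','s5.png')
b=cv2.resize(s[170:290,250:370,::-1],(400,400),interpolation=cv2.INTER_CUBIC)
a=cv2.resize(im[205:295,255:345,::-1],(400,400),interpolation=cv2.INTER_CUBIC)
cv2.imwrite('pics/c5.png',np.hstack([a,b]))
E
```

```text
[ 51.60237439  29.62145834 -69.0129997   98.36738848  28.95392376
  72.41417985  92.05906339] [ 0.5807708  -0.00081939  0.12781432] [-0.14829666 -0.59686987 -0.64453359] [ 0.07016467 -0.03406043]
```

View pics/c5.png

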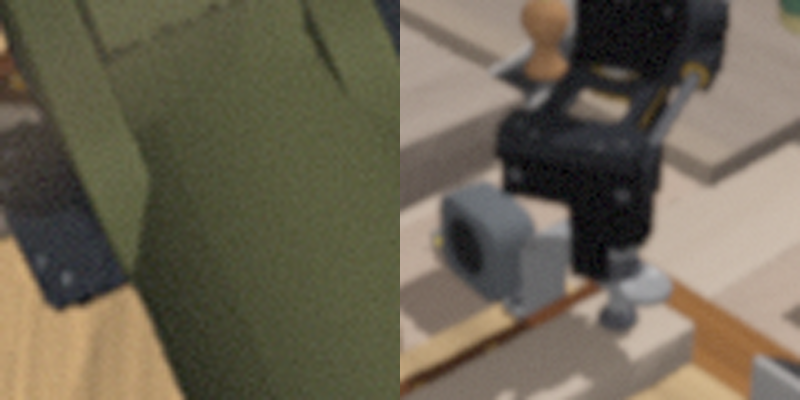

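The near finger, at right-crop (605, 240), hides the knob, and the strap and shoe are clear below it. I'll close on the knob.

>>> step_arm:
  newtons: 25
  rows:
    - {"angular":[0,0,0],"slide":[0,0,0.003],"jaw":0.6}
    - {"angular":[0,0,0],"slide":[0,0,0],"jaw":0.5}
    - {"angular":[0,0,0],"slide":[0,0,0],"jaw":0.3}
    - {"angular":[0,0,0],"slide":[0,0,0],"jaw":0.3}
    - {"angular":[0,0,0],"slide":[0,0,0],"jaw":0.3}
    - {"angular":[0,0,0],"slide":[0,0,0],"jaw":0.3}

```text
time_s: 13.85
tool_pos: [0.5807, -0.0014, 0.1261]
tool_rot: [-180.0, 0.0, -153.9]
force: [0.6, -1.7, -0.0]
grip_width: 0.0395
grasp_force: 25.0
```

```bash
python3 - <<'E'
from h import *
o=env.get_obs();print(o['tool_pos'],o['tool_rot'],o['force'],o['wrist_torque'],toB(o['tool_pos']),o['grip_width'],o['grasp_force'])
E
```

```text
[ 0.58068401 -0.00136981  0.12606388] [-1.79963308e+02  3.13734432e-03 -1.53901361e+02] [ 0.64815615 -1.65948991 -0.01206419] [-0.08951672 -0.27480057  0.04864777] [ 0.0701039  -0.03461433] 0.039548455442770865 25.000296724028885
```

>>> step_arm:
  rows:
    - {"angular":[0,0,0.04],"slide":[0,0,0.0004],"jaw":0.3}
    - {"angular":[0,0,0.04],"slide":[0,0,0.0004],"jaw":0.3}
    - {"angular":[0,0,0.04],"slide":[0,0,0.0004],"jaw":0.3}
    - {"angular":[0,0,0.04],"slide":[0,0,0.0004],"jaw":0.3}
    - {"angular":[0,0,0.04],"slide":[0,0,0.0004],"jaw":0.3}
    - {"angular":[0,0,0.04],"slide":[0,0,0.0004],"jaw":0.3}
    - {"angular":[0,0,0.04],"slide":[0,0,0.0004],"jaw":0.3}
    - {"angular":[0,0,0.04],"slide":[0,0,0.0004],"jaw":0.3}
    - {"angular":[0,0,0.04],"slide":[0,0,0.0004],"jaw":0.3}
    - {"angular":[0,0,0.04],"slide":[0,0,0.0004],"jaw":0.3}

```text
time_s: 15.1
tool_pos: [0.5806, -0.0022, 0.124]
tool_rot: [-179.9, 0.1, 133.8]
force: [-0.2, -2.5, -0.1]
grip_width: 0.0395
grasp_force: 25.0
```

```bash
cat > st.py <<'E'
from h import *
o=env.get_obs();print(o['qpos'].round(1),o['tool_pos'].round(4),o['tool_rot'].round(1),o['force'].round(1),o['wrist_torque'].round(2),toB(o['tool_pos']).round(4),o['grip_width'],o['grasp_force'])
E
python3 st.py
```

```text
[ 42.2  22.4 -54.2  98.8  19.5  68.8  26.8] [ 0.5806 -0.0022  0.124 ] [-1.799e+02  1.000e-01  1.338e+02] [-0.2 -2.5 -0.1] [-0.4  -0.18  0.11] [ 0.07   -0.0355] 0.03951250026354052 24.99789863359183
```

>>> step_arm:
  rows:
    - {"angular":[0,0,0.04],"slide":[0,0,0.0004],"jaw":0.3}
    - {"angular":[0,0,0.04],"slide":[0,0,0.0004],"jaw":0.3}
    - {"angular":[0,0,0.04],"slide":[0,0,0.0004],"jaw":0.3}
    - {"angular":[0,0,0.04],"slide":[0,0,0.0004],"jaw":0.3}
    - {"angular":[0,0,0.04],"slide":[0,0,0.0004],"jaw":0.3}
    - {"angular":[0,0,0.04],"slide":[0,0,0.0004],"jaw":0.3}
    - {"angular":[0,0,0.04],"slide":[0,0,0.0004],"jaw":0.3}
    - {"angular":[0,0,0.04],"slide":[0,0,0.0004],"jaw":0.3}
    - {"angular":[0,0,0.04],"slide":[0,0,0.0004],"jaw":0.3}
    - {"angular":[0,0,0.02],"slide":[0,0,0.0002],"jaw":0.3}

```text
time_s: 16.35
tool_pos: [0.5797, -0.0024, 0.1221]
tool_rot: [-180.0, 0.2, 65.5]
force: [-3.1, -3.1, 2.1]
grip_width: 0.0395
grasp_force: 25.0
```

```bash
python3 st.py
```

```text
[ 33.1  18.8 -42.   99.2  13.7  67.3 -37.3] [ 0.5797 -0.0024  0.1221] [-180.     0.2   65.5] [-3.1 -3.1  2.1] [-0.67  0.42  0.03] [ 0.0692 -0.0357] 0.039465827075757694 24.999696132726967
```

>>> step_arm:
  rows:
    - {"angular":[0,0,0.02],"slide":[0,0,0.0002],"jaw":0.3}
    - {"angular":[0,0,0.02],"slide":[0,0,0.0002],"jaw":0.3}
    - {"angular":[0,0,0.02],"slide":[0,0,0.0002],"jaw":0.3}
    - {"angular":[0,0,0.02],"slide":[0,0,0.0002],"jaw":0.3}
    - {"angular":[0,0,0.02],"slide":[0,0,0.0002],"jaw":0.3}

```text
time_s: 16.98
tool_pos: [0.5806, -0.0011, 0.122]
tool_rot: [179.9, 0.0, 47.7]
force: [0.3, -0.6, 1.1]
grip_width: 0.0393
grasp_force: 25.0
```

```bash
python3 st.py
```

```text
[ 30.8  18.2 -39.2  99.3  12.4  66.9 -54.3] [ 0.5806 -0.0011  0.122 ] [179.9   0.   47.7] [ 0.3 -0.6  1.1] [-0.06 -0.07  0.76] [ 0.07   -0.0344] 0.03934958112150963 24.998291940428317
```

>>> step_arm:
  rows:
    - {"angular":[0,0,0.02],"slide":[0,0,0.0002],"jaw":0.3}
    - {"angular":[0,0,0.02],"slide":[0,0,0.0002],"jaw":0.3}
    - {"angular":[0,0,0.02],"slide":[0,0,0.0002],"jaw":0.3}

```text
time_s: 17.35
tool_pos: [0.5818, -0.0004, 0.1221]
tool_rot: [179.9, -0.1, 37.0]
force: [2.1, 0.4, 2.6]
grip_width: 0.0394
grasp_force: 25.0
```

```bash
python3 st.py
```

```text
[ 29.4  17.8 -37.6  99.3  11.8  66.6 -64.6] [ 5.818e-01 -4.000e-04  1.221e-01] [ 1.799e+02 -1.000e-01  3.700e+01] [2.1 0.4 2.6] [ 0.05 -0.63  0.75] [ 0.0712 -0.0336] 0.03936547389772905 24.99466085806489
```

The torque has levelled off at 0.76 N m, so the screw is seated and the knob is slipping in the pads. I'll firm up the grip, press once more, hold, then back off.

>>> step_arm:
  newtons: 40
  rows:
    - {"angular":[0,0,0],"slide":[0,0,0],"jaw":0.3}
    - {"angular":[0,0,0.02],"slide":[0,0,0],"jaw":0.3}
    - {"angular":[0,0,0],"slide":[0,0,0],"jaw":0.3}
    - {"angular":[0,0,0],"slide":[0,0,0],"jaw":0.3}
    - {"angular":[0,0,0],"slide":[0,0,0],"jaw":0.3}

```text
time_s: 17.98
tool_pos: [0.581, -0.0012, 0.1221]
tool_rot: [179.9, -0.0, 33.5]
force: [1.2, -0.3, 5.7]
grip_width: 0.039
grasp_force: 40.0
```

```bash
python3 st.py
```

```text
[ 29.   17.7 -37.1  99.4  11.6  66.7 -67.9] [ 0.581  -0.0012  0.1221] [179.9  -0.   33.5] [ 1.2 -0.3  5.7] [-0.4  -0.13  0.77] [ 0.0704 -0.0344] 0.03904274863341621 39.99264903366566
```

>>> step_arm:
  rows:
    - {"angular":[0,0,-0.02],"slide":[0,0,0],"jaw":0.3}
    - {"angular":[0,0,-0.02],"slide":[0,0,-0.0002],"jaw":0.3}
    - {"angular":[0,0,0],"slide":[0,0,0],"jaw":0.3}

```text
time_s: 18.35
tool_pos: [0.5809, -0.001, 0.1222]
tool_rot: [180.0, -0.0, 40.6]
force: [0.0, -0.5, 5.7]
grip_width: 0.0393
grasp_force: 40.0
```

```bash
python3 st.py
```

```text
[ 29.9  17.9 -38.1  99.3  11.9  66.8 -61.1] [ 0.5809 -0.001   0.1222] [180.   -0.   40.6] [ 0.  -0.5  5.7] [-0.26 -0.18  0.04] [ 0.0703 -0.0343] 0.03934239660696004 39.99455242417753
```

>>> step_arm:
  rows:
    - {"angular":[0,0,-0.04],"slide":[0,0,-0.0006],"jaw":0.3}
    - {"angular":[0,0,-0.04],"slide":[0,0,-0.0006],"jaw":0.3}
    - {"angular":[0,0,-0.04],"slide":[0,0,-0.0004],"jaw":0.3}
    - {"angular":[0,0,-0.04],"slide":[0,0,-0.0004],"jaw":0.3}
    - {"angular":[0,0,-0.04],"slide":[0,0,-0.0004],"jaw":0.3}
    - {"angular":[0,0,-0.04],"slide":[0,0,-0.0004],"jaw":0.3}

```text
time_s: 19.1
tool_pos: [0.5802, -0.0006, 0.1233]
tool_rot: [-180.0, -0.0, 83.9]
force: [-2.2, 0.3, 5.3]
grip_width: 0.0393
grasp_force: 40.0
```

```bash
python3 st.py
```

```text
[ 35.4  19.5 -45.   99.1  14.8  67.6 -19.8] [ 0.5802 -0.0006  0.1233] [-180.    -0.    83.9] [-2.2  0.3  5.3] [-0.   -0.03 -0.07] [ 0.0696 -0.0339] 0.0393340119809033 40.00049510970712
```

>>> step_arm:
  rows:
    - {"angular":[0,0,-0.04],"slide":[0,0,-0.0004],"jaw":0.3}
    - {"angular":[0,0,-0.04],"slide":[0,0,-0.0004],"jaw":0.3}
    - {"angular":[0,0,-0.04],"slide":[0,0,-0.0004],"jaw":0.3}
    - {"angular":[0,0,-0.04],"slide":[0,0,-0.0004],"jaw":0.3}
    - {"angular":[0,0,-0.04],"slide":[0,0,-0.0004],"jaw":0.3}
    - {"angular":[0,0,-0.04],"slide":[0,0,-0.0004],"jaw":0.3}
    - {"angular":[0,0,-0.04],"slide":[0,0,-0.0004],"jaw":0.3}
    - {"angular":[0,0,-0.03],"slide":[0,0,-0.0004],"jaw":0.3}
    - {"angular":[0,0,0],"slide":[0,0,0],"jaw":0.3}
    - {"angular":[0,0,0],"slide":[0,0,0],"jaw":0.3}

```text
time_s: 20.35
tool_pos: [0.5792, -0.0009, 0.1248]
tool_rot: [-179.9, -0.1, 139.5]
force: [-4.7, -1.6, 7.8]
grip_width: 0.0393
grasp_force: 40.0
```

```bash
python3 st.py; python3 - <<'E'
from h import *
im=save('top','t6.png');s=save('scene','s6.png')
b=cv2.resize(s[190:310,240:360,::-1],(400,400),interpolation=cv2.INTER_CUBIC)
a=cv2.resize(im[205:345,225:365,::-1],(400,400),interpolation=cv2.INTER_CUBIC)
cv2.imwrite('pics/c6.png',np.hstack([a,b]))
E
```

```text
[ 42.8  22.6 -55.   98.8  19.7  69.1  32.2] [ 0.5792 -0.0009  0.1248] [-1.799e+02 -1.000e-01  1.395e+02] [-4.7 -1.6  7.8] [0.19 0.54 0.05] [ 0.0687 -0.0343] 0.03929996806679934 40.007062777876854
```

View pics/c6.png

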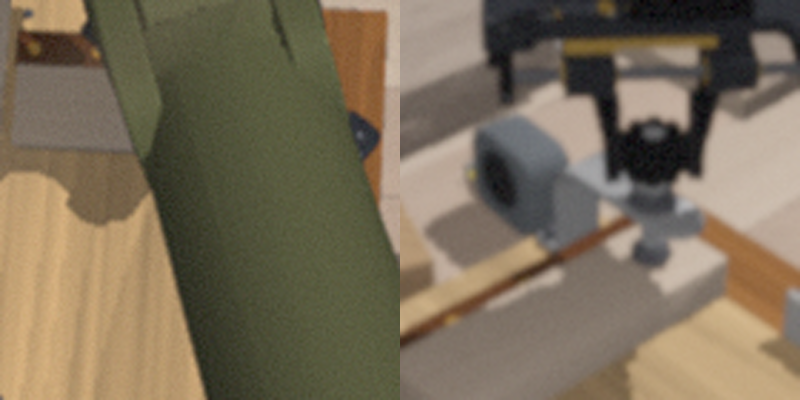

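The fingers hold the knob at right-crop (655, 150), with the shoe above the rail. The rail is still at the fence. One last numeric check of its edges, then hand in.

```bash
python3 - <<'E'
from h import *
for c in [(15,148),(130,152),(15,62),(95,66)]:
    print(toB(ray('top',225+c[0]/2.857,205+c[1]/2.857,.06)).round(4))
im=cv2.imread('pics/t6.png');h=cv2.cvtColor(im,cv2.COLOR_BGR2HSV)
for u in(236,248,260):
    s=h[215:270,u,1].astype(float);d=np.diff(s);a=d[:20].argmin();b=30+d[30:50].argmax()
    print(u,[toB(ray('top',u,215+k+.5,.06)).round(4).tolist() for k in(a,b)])
E
```

```text
[0.0348 0.1365]
[0.0359 0.0491]
[0.1006 0.1413]
[0.1003 0.0799]
236 [[0.1016, 0.1288], [0.036, 0.124]]
248 [[0.1072, 0.1028], [0.0373, 0.098]]
260 [[0.1283, 0.0779], [0.0363, 0.0719]]
```

```bash
python3 -c "
from cell import env
print(env.sign_off())"
```

```text
the job is handed in; nothing more can be done
None
```

The job is handed in with no result reported back. By my measurements the rail lies along the fence with its end flush; the screw was seated, then backed off about 99° (about -1.5 rad), with the gripper still holding the knob.

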